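# Lock the peg box by tucking its tab under the lip

### The arm

A 7-joint arm with a two-finger parallel gripper is mounted at the origin on the work surface. World frame = base frame: x ahead of the robot, y to its left, z up, the work surface at z = 0. Lengths are in m, angles in rad, forces in N, time in s.
With the tool pointing down it reaches from about 0.4 to 0.9 m from the base axis. Payload 5.5 kg.
Tool frame: the origin (TCP) lies on the centre line of the jaws, within the pads' length; the fingertips stand 14 mm ahead of it and the grasp point (between the pads) lies 5 mm behind it; z points along the fingers, y is the line along which they close (so a half turn about z gives the same grasp; the last joint's range is limited). The gripper opens to 92 mm and grips with 3 to 60 N. Pads are 19 mm wide; open, the fingers measure 130 mm over their backs; the gripper's body (75 mm by 190 mm) begins 47 mm behind the grasp point.
Start: joints at [-0.861, 0.501, -0.427, 1.55, 0.221, 1.138, -0.21], TCP at [0.281, 0.586, 0.241] pointing down, gripper open.
Joint ranges: [-2.88, 2.88], [-0.31, 2.03], [-1.54, 1.56], [0.2, 2.42], [-1.41, 4.55], [0.19, 2.02], [-2.57, 2.57]. Speed limits (rad/s): [2.57, 2.57, 3.14, 3.14, 3.14, 3.14, 3.14].

### API

Orientations are given as a 3x3 rotation matrix whose columns are the frame's x, y, z axes.
In Python, from rig import sensors, imaging, order, models gives the robot as it stands. The module is installed in compiled form; this text tells all that it offers.
- The arm moves only by the shell command python3 -m creep 'ROWS' [OPENING] [FORCE]. ROWS is JSON, a list of rows, each an object with "dp": the shift along the tool's x, y, z in m, a list of three; "dr": the turn, a rotation vector about the tool's x, y, z in rad, a list of three. In form: [{"dp": [dx, dy, dz], "dr": [rx, ry, rz]}, ...]. A call has exactly 8 rows; each row is the pose to reach, as a shift and turn from the pose commanded when the call began, along the tool's axes at that moment; what a row does not reach only later rows make up. A row lasts 1/12 s, in which the tool goes at most 41.7 mm and 7.16 degrees, less where a joint would pass 70% of its speed; a pose out of reach is approached as far as the arm can. A call with a gripper value outside its range is refused whole. OPENING is the closure, from -1 (fully open) to 1 (shut), set as the call begins (- or left out, the last holds). The fingers move at their own pace and stop on an object; FORCE is the grip in N (left out, the last holds). Time passes only in rows, so rows that repeat a pose let the fingers close, or fill a call up. It gives the time, the measured TCP pose, the force and the opening at its end, in the units of the state.
- sensors.get_obs(): the state, without advancing time (a new reading comes with each control period).
- imaging.snapshot(name): name is "side" or "top" or "wrist"; returns a dict with "pixels" (480x640x3 uint8, red, green, blue), "intrinsics" (3x3 intrinsics, pixels), "pose" (4x4, takes a point from camera to world coordinates); the wrist camera has in their place "hand_eye" (4x4, takes a point from camera to tool coordinates, whose origin is the TCP and whose axes are the flange's). Camera axes: x right, y down, z forward; pixel columns grow to the right and rows downward; lengths in m; the calibration is good to about 2 mm. A picture is of the moment at which its call begins: read the wrist's pose just before it. There is no depth.
- order.finish_job(): hands the job in, once; it reports no verdict.
Trained networks look in a picture, given as the dict that the camera call returned (one of the last four; its "shot" number tells which), for a name from the list of things; names that differ only in an ending like _2 or _b are one class to them, and where a whole thing is asked for, a point or a joint stands for the part that bears it (a point fixed in the world has none). Each returns a list of dicts, best first, with "score" (0 to 1); they miss things now and then, are a little off and sometimes report something else, mostly with a low value. They report only what shows in the picture. A call takes as long as a camera call. They do not tell look-alikes from the thing itself.
- models.trace(picture, label): "mask" (480x640 bool, what is visible of it).
- models.place_of(picture, label): "location" ([x, y, z] in m, in world coordinates, good to about 4 mm: a listed point, or the origin of a listed thing).
The state is a dict: "time_s": time; "joints": joint angles; "joint_vel": joint speeds; "tau": joint torques, N m; "eef_pos": TCP position; "orientation": TCP orientation; "wrist_force": force on the tool from outside, world axes, zero at the start; "ft_torque": the same for the moment, N m; "width": finger opening in m.
Only numpy, scipy, OpenCV 4.12 (cv2) and the standard library are available. Lean on these libraries where they do the work, as an engineer would, in place of code of your own. Each camera call takes 0.05 s, during which the arm holds its last target. There are 200 camera calls.

### The job

Lock the lid of the clear storage box with your fingertips: push the standing grey tab on top over until it lies flat on the lid, and while still pressing it down push it by its ridge, away from its hinge, until its free edge is fully home beneath the retaining lip, so that it stays down by itself. Only push and press, gently: do not pinch the tab or lift anything, keep the box where it stands, and leave the brush, the vase and the carousel alone. Take the hand away at the end.

Things in the scene. Friction and masses are not known exactly. Their poses are not given: they have to be found in the camera images.
- box: Clear storage box of pegs, white top, 190 (x) x 150 (y) x 86 mm high, about 2.4 kg, loose on the board. Origin: centre of underside, z up. The tab folds and tucks towards box +x, which points away from the robot within 0.5 rad; the mechanism's middle is y = 0. On top: hinge pin across at x = -50 mm between cheeks (11 mm high, x -60 to -14, inner faces 39 mm off middle); lip at x 35 to 61 mm.
- pin (a point): Middle of the tab's steel hinge pin (runs along the box's y), 90 mm above the board; at box x = -50 mm when slot = 0. It moves along the box's +x as the tab is pushed in.
- edge (a point): Middle of the tab's free edge, 75 mm from the pin. The tab is a grey plastic plate 70 mm wide and 4 mm thick whose mid-plane passes through the pin; flat, its upper face is 92 mm above the board.
- ridge (a point): Middle of the top of the tab's ridge: a bar 50 mm wide across the tab, 6 mm thick (48 to 54 mm from the pin), 10 mm proud of the face that is uppermost when the tab is flat (the one towards the robot while it stands). With the tab flat, a fingertip can press on the 48 mm of plate between pin and ridge and push the ridge towards the lip.
- lip (a point): Middle of the lower front edge of the retaining lip, fixed on the box at x = 35 mm, 96 mm above the board. The lip is a bridge 96 mm wide, 26 mm deep, 4 mm thick, open underneath towards the tab; the flat tab passes under with 4 mm to spare. At slot = 0 the flat tab's edge ends 10 mm short of the lip; at 0.024 it is 14 mm under it.
- tab (a joint): Tab angle about its pin, rad: 0 flat, grows as it stands up (1.57 upright, more leans back to the robot, at most 2.1); starts at 1.4 to 1.9. 1 to 3 N folds it. A weak spring (0.03 N m/rad about 1.65 rad) lifts it to about 1 rad if let go untucked; tucked it rests against the lip at about 0.06 rad. Folded with slot above about 0.010 it lands on top of the lip.
- slot (a joint): How far the pin has slid along its slots towards the lip, m: 0 to 0.024 (end stop, fully tucked); starts at 0 to 0.004. It stays where it is left and takes about 3 N to move.
- brush: Orange scrub brush with an arched handle, 130 x 50 x 69 mm, loose; origin centre of its underside. Leave alone.
- vase: White ceramic vase, 84 mm across, 135 mm high, loose; origin centre of its underside. Leave alone.
- carousel: White plastic peg carousel: disc foot, post and a ring of hanging grey clips, 106 mm across, 129 mm high, loose; origin centre of its underside. Leave alone.
Things that resemble listed ones, but are neither listed nor needed, are in the scene too. What is meant by the box is not pink, and is the smaller of those in its own colour.

How it is judged:
By the outcome, as a careful person would: the job done as asked, in the order asked, and still so for the second after the job is handed in, with the robot touching nothing.
It also fails if it takes over 38 s, if anything falls off the work surface, if the arm or the gripper's body presses on something with over 40 N, if the wrist force passes 120 N, or if a joint passes its speed limit or range.

## Working session

There is one attempt and no reset: what is moved stays moved. The work goes in short steps, Python scripts to look and compute and a shell command to move; the robot and the scene stay as the last step left them, time stands still between calls to the robot, and variables do not carry over. Pictures are saved under pics/ and viewed, on a budget of 10 in all, crops included, one or two more only if the job needs it, and the job is handed in when it is done.

```bash
mkdir -p pics; cat > h.py <<'E'
import numpy as np,cv2
from rig import sensors,imaging,order,models
def snap(n,f=None):
    s=imaging.snapshot(n)
    if f: cv2.imwrite(f'pics/{f}.png',s['pixels'][:,:,::-1])
    return s
def proj(s,p,pose=None):
    T=np.array(s['pose']) if pose is None else pose
    c=np.linalg.inv(T)@np.r_[p,1]; u=np.array(s['intrinsics'])@c[:3]; return (u[:2]/u[2]).round(0)
def ray(s,uv,z,pose=None):
    T=np.array(s['pose']) if pose is None else pose
    d=T[:3,:3]@np.linalg.inv(s['intrinsics'])@np.r_[uv,1]; o=T[:3,3]; return o+d*(z-o[2])/d[2]
def find(s,l,n=4):
    for r in models.place_of(s,l)[:n]:
        print(l,round(r['score'],2),np.round(r['location'],3), proj(s,r['location']) if 'pose' in s else '')
E
python3 - <<'E'
from h import *
o=sensors.get_obs();print(o['time_s'],o['eef_pos'],np.round(o['orientation'],2),o['width'])
a=snap('side','side0');b=snap('top','top0')
for s in(a,b):
    print('cam',np.round(s['pose'],2).tolist())
    for l in('box','pin','edge','ridge','lip','brush','vase','carousel'):find(s,l)
E
```

```text
0.0 [0.28061112 0.58557347 0.23968216] [[-0.9   0.43 -0.  ]
 [ 0.43  0.9  -0.  ]
 [ 0.   -0.   -1.  ]] 0.09188323959332417
cam [[-0.07, 0.63, -0.78, 1.24], [1.0, 0.04, -0.06, 0.04], [-0.0, -0.78, -0.63, 0.62], [0.0, 0.0, 0.0, 1.0]]
box 0.98 [ 0.328  0.304 -0.002] [473. 205.]
box 0.81 [ 0.348 -0.343 -0.002] [191. 200.]
box 0.56 [0.568 0.046 0.   ] [357. 271.]
pin 0.97 [ 0.316 -0.284  0.114] [212. 149.]
pin 0.66 [0.524 0.064 0.091] [369. 220.]
edge 0.98 [ 0.358 -0.372  0.119] [167. 155.]
edge 0.9 [0.314 0.338 0.116] [499. 157.]
edge 0.87 [0.521 0.064 0.164] [371. 185.]
ridge 0.97 [ 0.344 -0.343  0.131] [180. 147.]
ridge 0.74 [0.514 0.068 0.14 ] [373. 195.]
ridge 0.69 [0.521 0.065 0.164] [372. 186.]
ridge 0.63 [0.33  0.307 0.134] [487. 152.]
lip 0.97 [0.315 0.347 0.133] [505. 150.]
lip 0.92 [ 0.362 -0.383  0.122] [160. 154.]
lip 0.83 [0.601 0.034 0.096] [352. 243.]
brush 0.85 [ 0.733  0.024 -0.001] [341. 339.]
vase 0.7 [ 0.479 -0.117  0.004] [279. 237.]
carousel 0.88 [0.677 0.223 0.003] [460. 319.]
carousel 0.17 [0.599 0.032 0.097] [351. 242.]
cam [[-0.0, -1.0, 0.07, 0.45], [-1.0, 0.0, 0.01, -0.01], [-0.01, -0.07, -1.0, 1.39], [0.0, 0.0, 0.0, 1.0]]
box 0.84 [0.328 0.305 0.002] [205. 327.]
box 0.61 [ 0.571  0.044 -0.001] [305. 234.]
box 0.58 [ 0.348 -0.342 -0.004] [453. 318.]
pin 0.73 [0.525 0.061 0.088] [297. 249.]
pin 0.68 [ 0.316 -0.284  0.12 ] [442. 336.]
pin 0.6 [0.344 0.242 0.118] [221. 324.]
edge 0.74 [0.313 0.336 0.12 ] [181. 338.]
edge 0.73 [ 0.357 -0.373  0.115] [478. 318.]
edge 0.68 [0.527 0.066 0.166] [293. 246.]
ridge 0.88 [ 0.341 -0.349  0.135] [470. 325.]
ridge 0.71 [0.323 0.304 0.136] [193. 334.]
lip 0.84 [0.598 0.03  0.099] [309. 220.]
lip 0.64 [ 0.36  -0.383  0.125] [483. 317.]
lip 0.58 [0.311 0.35  0.128] [174. 339.]
brush 0.64 [ 0.731  0.024 -0.003] [313. 175.]
vase 0.92 [ 0.481 -0.121  0.005] [368. 268.]
carousel 0.9 [ 0.674  0.226 -0.003] [237. 196.]
```

View pics/side0.png

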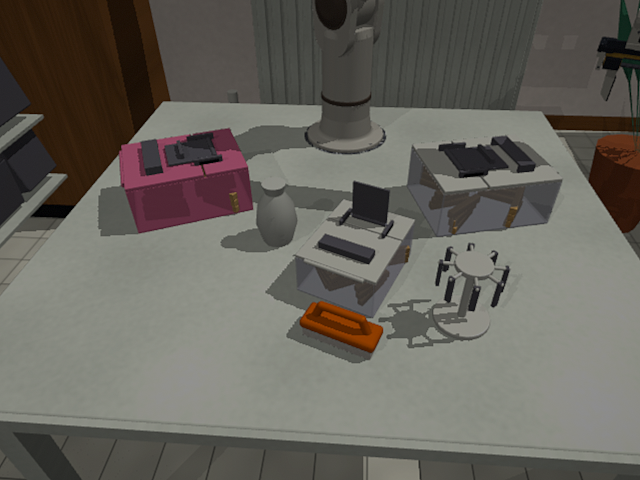

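View pics/top0.png

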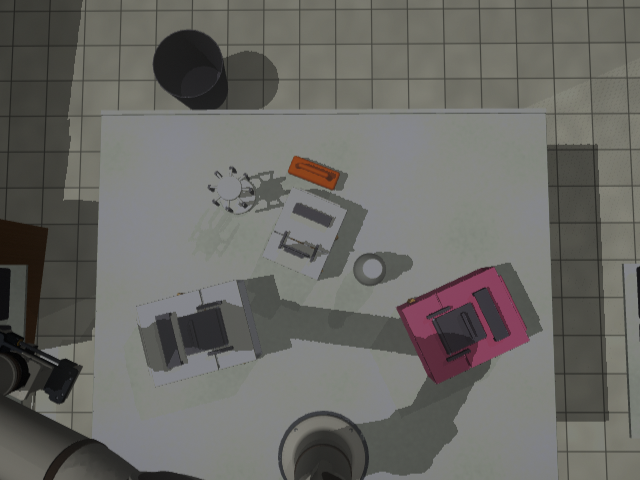

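Candidates for the box, by pixel in the side view:
- Pink box at (185,180): excluded by colour.
- White box at (485,185): the larger of the two white ones.
- White box at (355,255), which is (305,234) in the top view: the smaller white one, tab standing. This is my choice.

In the side view the brush is at (341,330), the vase at (277,215) and the carousel at (465,295).

```bash
python3 - <<'E'
from h import *
b=snap('side');t=snap('top')
for s in(b,t):
    for l in('box','pin','edge','lip'):
        for r in models.place_of(s,l):
            if np.linalg.norm(np.array(r['location'])[:2]-[.565,.045])<.07: print(l,np.round(r['location'],4))
A=cv2.resize(b['pixels'][160:320,270:430],(400,400),interpolation=cv2.INTER_CUBIC)
B=cv2.resize(t['pixels'][180:290,250:360],(400,400),interpolation=cv2.INTER_CUBIC)
cv2.imwrite('pics/crop1.png',np.hstack([A,B])[:,:,::-1])
E
```

```text
box [0.5662 0.0444 0.0009]
pin [0.5228 0.0639 0.0914]
edge [0.5238 0.0651 0.1645]
lip [0.6024 0.0323 0.0976]
box [ 0.5712  0.0454 -0.0038]
pin [0.5248 0.0625 0.0878]
edge [0.5267 0.0641 0.1671]
lip [0.6024 0.0287 0.0947]
```

View pics/crop1.png

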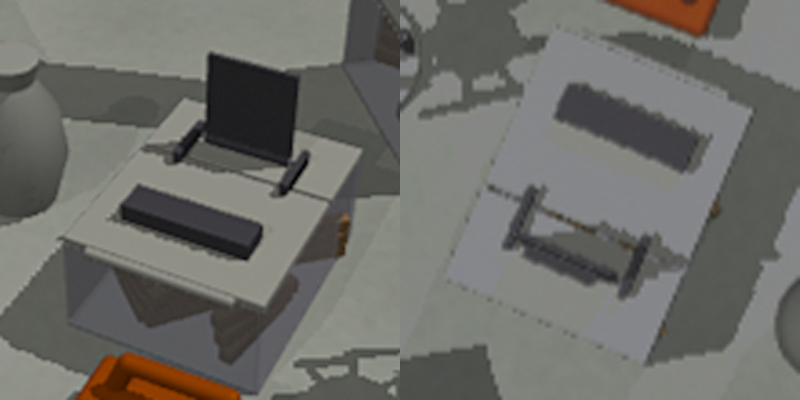

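The crop confirms the choice: the smaller white box with its tab upright at side crop (252,105), hinge cheeks at (187,142) and (293,173), and the lip at (190,220). The lip lies away from the robot, yaw is about -0.395, and slot about 2 mm. I'll approach with closed fingers.

```bash
python3 -m creep '[{"dp":[-0.028,-0.026,0],"dr":[0,0,-0.01]},{"dp":[-0.056,-0.052,0],"dr":[0,0,-0.02]},{"dp":[-0.084,-0.078,0],"dr":[0,0,-0.03]},{"dp":[-0.112,-0.104,0],"dr":[0,0,-0.04]},{"dp":[-0.14,-0.13,0],"dr":[0,0,-0.051]},{"dp":[-0.168,-0.156,0],"dr":[0,0,-0.051]},{"dp":[-0.196,-0.182,0],"dr":[0,0,-0.051]},{"dp":[-0.224,-0.208,0],"dr":[0,0,-0.051]}]' 1 20
python3 - <<'E'
from h import *
o=sensors.get_obs();R=o['orientation'];print(R.T@(np.array([.4807,.0813,.241])-o['eef_pos']),np.arctan2(R[1,0],-R[0,0]))
E
```

```text
time_s: 2.07
eef_pos: [0.3934, 0.3002, 0.241]
orientation: [[-0.923, 0.385, 0.001], [0.385, 0.923, 0.0], [-0.0, 0.001, -1.0]]
wrist_force: [-0.2, -0.2, -0.1]
width: 0.0434
[-1.64902382e-01 -1.68302274e-01 -3.56974354e-06] 0.39566547897524734
```

```bash
python3 -m creep '[{"dp":[-0.025,-0.025,0],"dr":[0,0,0]},{"dp":[-0.05,-0.05,0],"dr":[0,0,0]},{"dp":[-0.075,-0.076,0],"dr":[0,0,0]},{"dp":[-0.1,-0.102,0],"dr":[0,0,0]},{"dp":[-0.125,-0.128,0],"dr":[0,0,0]},{"dp":[-0.15,-0.153,0],"dr":[0,0,0]},{"dp":[-0.163,-0.168,0],"dr":[0,0,0]},{"dp":[-0.163,-0.168,0],"dr":[0,0,0]}]'
python3 - <<'E'
from h import *
o=sensors.get_obs();R=o['orientation'];p=o['eef_pos']
s=snap('wrist','w1');T=np.eye(4);T[:3,:3]=R;T[:3,3]=p;P=T@s['hand_eye']
print(R.T@(np.array([.4807,.0813,.241])-p),o['width'])
for l in('pin','edge','ridge','lip'):
    for r in models.place_of(s,l)[:2]:
        q=np.array(r['location']);print(l,r['score'],q.round(4),(R.T@(q-p)).round(4),proj(s,q,P))
print('tip',proj(s,p+R@[0,0,.014],P))
E
```

```text
time_s: 2.73
eef_pos: [0.4802, 0.0783, 0.2409]
orientation: [[-0.92, 0.393, 0.001], [0.393, 0.92, -0.002], [-0.002, -0.002, -1.0]]
wrist_force: [-0.8, -0.2, -0.3]
width: 0.0005
[ 0.00069183  0.00294996 -0.0001416 ] 0.0005117555040484166
pin 0.8 [0.5223 0.0602 0.092 ] [-4.560e-02  1.000e-04  1.489e-01] [321. 281.]
ridge 0.62 [0.5119 0.0712 0.1388] [-0.0318  0.0061  0.1021] [329. 287.]
ridge 0.27 [ 0.6746  0.2271 -0.0013] [-0.1199  0.2136  0.242 ] [502. 309.]
lip 0.86 [0.601  0.0321 0.094 ] [-0.129   0.0052  0.1471] [327. 365.]
tip [321. 299.]
```

View pics/w1.png

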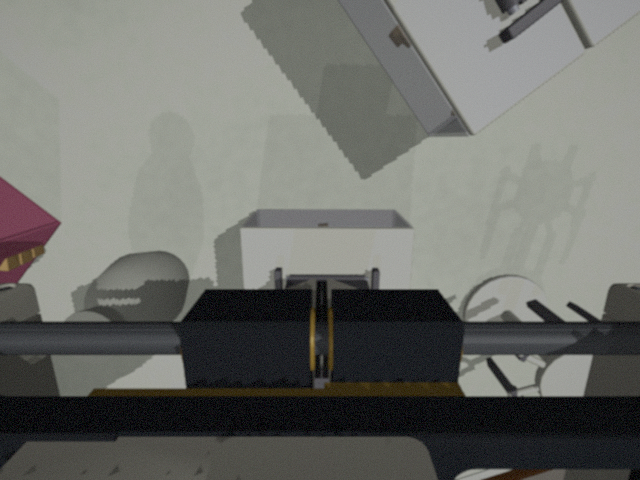

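The wrist view shows the box square to the tool: its top edge is level at row 228, and the tab is centred near column 328 against 321 for the tool. That calls for about +3 mm in y. Next I'll lower on the robot side of the tab.

```bash
python3 -m creep '[{"dp":[0,0.003,0.02],"dr":[0,0,0]},{"dp":[0,0.003,0.04],"dr":[0,0,0]},{"dp":[0,0.003,0.06],"dr":[0,0,0]},{"dp":[0,0.003,0.08],"dr":[0,0,0]},{"dp":[0,0.003,0.1],"dr":[0,0,0]},{"dp":[0,0.003,0.105],"dr":[0,0,0]},{"dp":[0,0.003,0.107],"dr":[0,0,0]},{"dp":[0,0.003,0.107],"dr":[0,0,0]}]'
python3 - <<'E'
from h import *
o=sensors.get_obs();R=o['orientation'];p=o['eef_pos'];print(p,o['wrist_force'])
s=snap('side')
c=proj(s,[.53,.05,.13]).astype(int);print(c)
x0,y0=c[0]-80,c[1]-80
print('tip',(proj(s,p+R@[0,0,.014])-[x0,y0])*3.75, 'front',(proj(s,p+R@[-.0095,0,.014])-[x0,y0])*3.75)
cv2.imwrite('pics/s2.png',cv2.resize(s['pixels'][y0:y0+160,x0:x0+160],(600,600),interpolation=cv2.INTER_CUBIC)[:,:,::-1])
for l in('edge','ridge','pin','lip'):find(s,l)
E
```

```text
time_s: 3.65
eef_pos: [0.4796, 0.0877, 0.1338]
orientation: [[-0.923, 0.384, -0.0], [0.384, 0.923, 0.0], [0.001, 0.0, -1.0]]
wrist_force: [-0.4, 1.0, 0.4]
width: 0.0002
[0.47962412 0.08771853 0.13384635] [-0.40543517  1.03020498  0.35504696]
[362 204]
tip [375.  262.5] front [371.25 270.  ]
edge 0.97 [ 0.357 -0.375  0.12 ] [165. 154.]
edge 0.93 [0.522 0.066 0.162] [372. 187.]
edge 0.89 [0.314 0.339 0.118] [499. 156.]
edge 0.54 [ 0.481 -0.115 -0.001] [280. 239.]
ridge 0.79 [0.325 0.308 0.133] [487. 152.]
ridge 0.66 [0.512 0.07  0.14 ] [374. 194.]
ridge 0.61 [ 0.345 -0.344  0.133] [180. 147.]
pin 0.9 [0.522 0.065 0.089] [369. 220.]
pin 0.67 [ 0.316 -0.284  0.116] [212. 148.]
pin 0.64 [0.343 0.239 0.121] [454. 160.]
lip 0.95 [0.6   0.033 0.094] [351. 244.]
lip 0.9 [ 0.364 -0.382  0.122] [161. 155.]
lip 0.86 [0.315 0.348 0.129] [505. 152.]
```

View pics/s2.png

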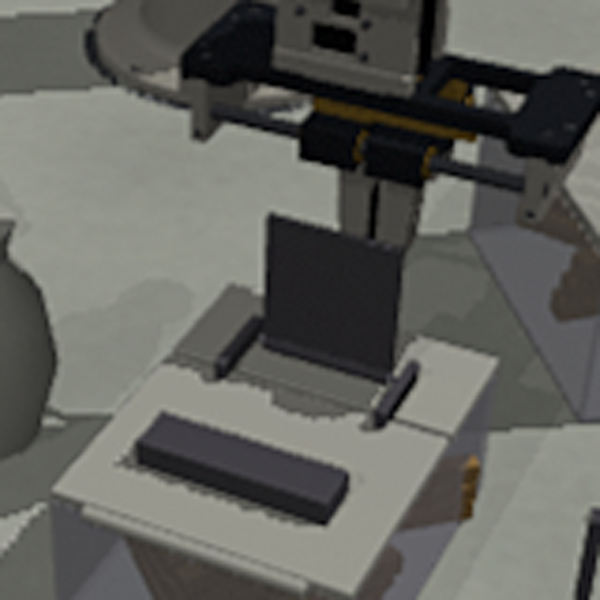

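The fingertips (375,262 in the crop) stand behind the upright tab, whose edge is near (335,235), about 5 mm off the middle. I'll push gently, correcting y on the way.

```bash
python3 -m creep '[{"dp":[-0.006,-0.002,0],"dr":[0,0,0]},{"dp":[-0.012,-0.004,-0.001],"dr":[0,0,0]},{"dp":[-0.018,-0.005,-0.003],"dr":[0,0,0]},{"dp":[-0.024,-0.005,-0.003],"dr":[0,0,0]},{"dp":[-0.03,-0.005,-0.003],"dr":[0,0,0]},{"dp":[-0.035,-0.005,-0.003],"dr":[0,0,0]},{"dp":[-0.039,-0.005,-0.003],"dr":[0,0,0]},{"dp":[-0.041,-0.005,-0.003],"dr":[0,0,0]}]'
cat >> h.py <<'E'
def st():
    o=sensors.get_obs();p=o['eef_pos'];f=o['wrist_force'];d=p[:2]-[.5684,.0447];u=np.array([.923,-.385]);n=np.array([.385,.923])
    print('t',o['time_s'],'corner rel pin(-48) mm',((d@u+.0095+.048)*1e3).round(1),'y',(d@n*1e3).round(1),'z',((p[2]-.014-.09)*1e3).round(1),'F box',(f[:2]@u).round(2),(f[:2]@n).round(2),f[2].round(2))
def box(q):
    d=np.array(q)[:2]-[.5684,.0447];return (np.array([d@[.923,-.385],d@[.385,.923],q[2]])*1e3).round(1)
E
python3 -c "
from h import *
st()"
```

```text
time_s: 4.57
eef_pos: [0.5162, 0.066, 0.1365]
orientation: [[-0.923, 0.386, -0.0], [0.386, 0.923, -0.0], [0.0, -0.0, -1.0]]
wrist_force: [-1.5, 0.6, 0.3]
width: 0.0004
t 4.5667 corner rel pin(-48) mm 1.1 y -0.5 z 32.5 F box -1.64 -0.01 0.25
```

```bash
python3 -m creep '[{"dp":[-0.006,0,0],"dr":[0,0,0]},{"dp":[-0.011,0,0],"dr":[0,0,0]},{"dp":[-0.016,0,0.002],"dr":[0,0,0]},{"dp":[-0.021,0,0.005],"dr":[0,0,0]},{"dp":[-0.025,0,0.009],"dr":[0,0,0]},{"dp":[-0.029,0,0.014],"dr":[0,0,0]},{"dp":[-0.032,0,0.019],"dr":[0,0,0]},{"dp":[-0.032,0,0.019],"dr":[0,0,0]}]'
python3 - <<'E'
from h import *
st();s=snap('side')
for l in('edge','ridge','pin','lip'):
    for r in models.place_of(s,l)[:4]:
        if np.linalg.norm(np.array(r['location'])[:2]-[.565,.045])<.08: print(l,r['score'],box(r['location']))
c=proj(s,[.56,.05,.11]).astype(int);x0,y0=c[0]-70,c[1]-70
cv2.imwrite('pics/s3.png',cv2.resize(s['pixels'][y0:y0+140,x0:x0+140],(560,560),interpolation=cv2.INTER_CUBIC)[:,:,::-1])
E
```

```text
time_s: 5.23
eef_pos: [0.5453, 0.0537, 0.1165]
orientation: [[-0.923, 0.386, -0.001], [0.386, 0.923, -0.0], [0.001, -0.0, -1.0]]
wrist_force: [-0.6, -0.0, 0.5]
width: 0.0005
t 5.2333 corner rel pin(-48) mm 32.7 y -0.6 z 12.5 F box -0.53 -0.24 0.47
edge 0.74 [-1.000e-01  1.400e+00  1.168e+02]
edge 0.71 [ 19.6  -0.2 109.9]
ridge 0.84 [ -0.8   0.8 113. ]
pin 0.57 [-48.    1.8  91.2]
lip 0.92 [31.3 -1.2 94.1]
```

View pics/s3.png

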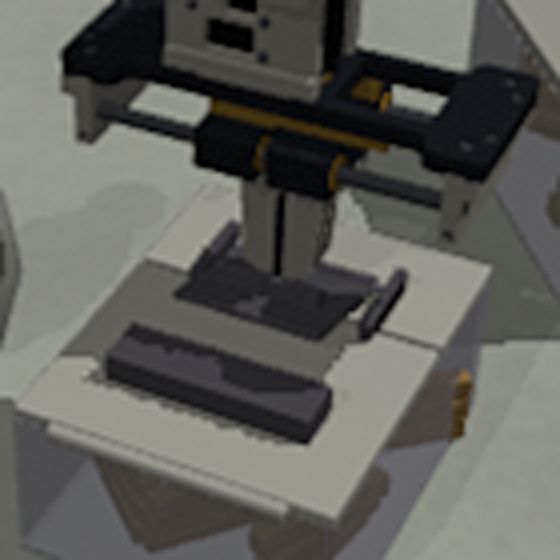

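The tab is folded most of the way, with its free edge near (265,315) and the fingertips on the plate behind the ridge; the slot still reads about 2 mm. Next I press it flat.

```bash
python3 -m creep '[{"dp":[-0.001,0,0.002],"dr":[0,0,0]},{"dp":[-0.001,0,0.004],"dr":[0,0,0]},{"dp":[-0.002,0,0.006],"dr":[0,0,0]},{"dp":[-0.002,0,0.008],"dr":[0,0,0]},{"dp":[-0.002,0,0.01],"dr":[0,0,0]},{"dp":[-0.002,0,0.011],"dr":[0,0,0]},{"dp":[-0.002,0,0.012],"dr":[0,0,0]},{"dp":[-0.002,0,0.012],"dr":[0,0,0]}]'
python3 -c "
from h import *
st()"
```

```text
time_s: 6.15
eef_pos: [0.5477, 0.0531, 0.1062]
orientation: [[-0.923, 0.386, 0.001], [0.386, 0.923, -0.0], [-0.001, 0.0, -1.0]]
wrist_force: [0.0, -1.0, 3.5]
width: 0.0004
t 6.15 corner rel pin(-48) mm 35.1 y -0.2 z 2.2 F box 0.39 -0.88 3.53
```

Flat at z +2.2 mm with 3.5 N. Now I push forward while pressing.

```bash
python3 -m creep '[{"dp":[-0.003,0,0.001],"dr":[0,0,0]},{"dp":[-0.006,0,0.001],"dr":[0,0,0]},{"dp":[-0.009,0,0.001],"dr":[0,0,0]},{"dp":[-0.012,0,0.001],"dr":[0,0,0]},{"dp":[-0.015,0,0.001],"dr":[0,0,0]},{"dp":[-0.018,0,0.001],"dr":[0,0,0]},{"dp":[-0.021,0,0.001],"dr":[0,0,0]},{"dp":[-0.021,0,0.001],"dr":[0,0,0]}]'
python3 -c "
from h import *
st()
s=snap('side')
for l in('edge','ridge','pin','lip'):
    for r in models.place_of(s,l)[:4]:
        if np.linalg.norm(np.array(r['location'])[:2]-[.565,.045])<.08: print(l,r['score'],box(r['location']))
"
```

```text
time_s: 6.82
eef_pos: [0.567, 0.0448, 0.1059]
orientation: [[-0.923, 0.386, 0.001], [0.386, 0.923, -0.0], [-0.001, 0.0, -1.0]]
wrist_force: [-2.7, -1.1, 10.5]
width: 0.0004
t 6.8167 corner rel pin(-48) mm 56.2 y -0.4 z 1.9 F box -2.1 -2.04 10.45
edge 0.86 [42.5 -2.  90.5]
edge 0.5 [-29.4  -0.1  87.8]
ridge 0.83 [ 23.8   0.4 100.2]
pin 0.84 [-30.1   1.8  89.7]
lip 0.88 [33.5 -0.4 95.6]
```

The box has stayed put and the tab is moving under the lip, partly carried by friction. I'll ease the pressure a little and go on until the ridge is pushed against the stop.

```bash
python3 -m creep '[{"dp":[-0.002,0,-0.001],"dr":[0,0,0]},{"dp":[-0.004,0,-0.001],"dr":[0,0,0]},{"dp":[-0.006,0,-0.001],"dr":[0,0,0]},{"dp":[-0.008,0,-0.001],"dr":[0,0,0]},{"dp":[-0.01,0,-0.001],"dr":[0,0,0]},{"dp":[-0.011,0,-0.001],"dr":[0,0,0]},{"dp":[-0.012,0,-0.001],"dr":[0,0,0]},{"dp":[-0.012,0,-0.001],"dr":[0,0,0]}]'
python3 -c "
from h import *
st()
s=snap('side')
for l in('edge','ridge','pin','lip'):
    for r in models.place_of(s,l)[:4]:
        if np.linalg.norm(np.array(r['location'])[:2]-[.565,.045])<.08: print(l,r['score'],box(r['location']))
"
```

```text
time_s: 7.73
eef_pos: [0.5747, 0.0421, 0.1057]
orientation: [[-0.923, 0.384, -0.006], [0.384, 0.923, 0.001], [0.006, -0.001, -1.0]]
wrist_force: [-8.4, 2.8, 12.0]
width: 0.0005
t 7.7333 corner rel pin(-48) mm 64.3 y -0.0 z 1.7 F box -8.87 -0.65 12.04
edge 0.77 [47.9  0.2 88.9]
ridge 0.82 [ 28.    1.6 100.6]
pin 0.89 [-23.   -1.3  91. ]
lip 0.84 [33.2  0.6 96.4]
```

```bash
python3 -m creep '[{"dp":[0,0,-0.001],"dr":[0,0,0]},{"dp":[0,0,-0.002],"dr":[0,0,0]},{"dp":[0,0,-0.002],"dr":[0,0,0]},{"dp":[-0.001,0,-0.002],"dr":[0,0,0]},{"dp":[-0.002,0,-0.002],"dr":[0,0,0]},{"dp":[-0.003,0,-0.002],"dr":[0,0,0]},{"dp":[-0.003,0,-0.002],"dr":[0,0,0]},{"dp":[-0.003,0,-0.002],"dr":[0,0,0]}]'
python3 - <<'E'
from h import *
st();s=snap('side')
for l in('edge','ridge','pin','lip'):
    for r in models.place_of(s,l)[:4]:
        if np.linalg.norm(np.array(r['location'])[:2]-[.565,.045])<.08: print(l,r['score'],box(r['location']))
c=proj(s,[.58,.04,.11]).astype(int);x0,y0=c[0]-50,c[1]-50
cv2.imwrite('pics/s4.png',cv2.resize(s['pixels'][y0:y0+100,x0:x0+100],(600,600),interpolation=cv2.INTER_CUBIC)[:,:,::-1])
E
```

```text
time_s: 8.65
eef_pos: [0.5789, 0.0399, 0.1069]
orientation: [[-0.923, 0.385, -0.003], [0.385, 0.923, 0.0], [0.003, -0.001, -1.0]]
wrist_force: [-5.2, 2.7, -1.5]
width: 0.0004
t 8.65 corner rel pin(-48) mm 69.0 y -0.4 z 2.9 F box -5.82 0.51 -1.45
edge 0.74 [47.7 -0.8 89.6]
ridge 0.57 [ 26.    3.1 101.9]
pin 0.63 [-28.1   1.5  88.7]
lip 0.96 [32.6 -3.8 96.7]
```

View pics/s4.png

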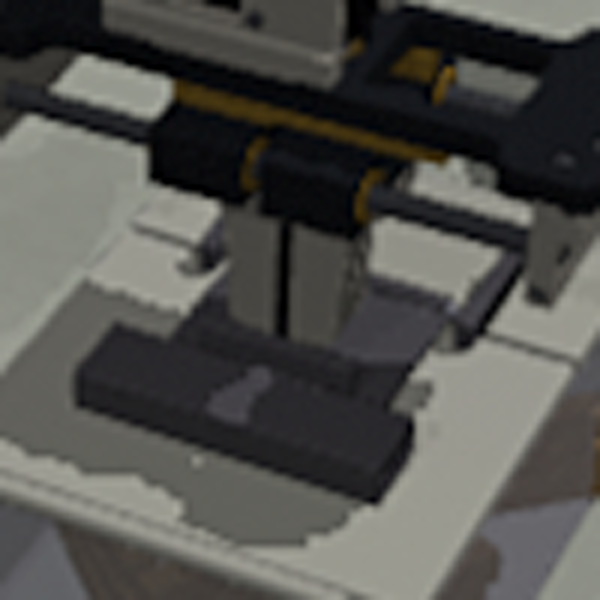

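The tab is under the lip, with the fingertips against the ridge at crop (285,340). I'll press again and give a last firm push to the stop.

```bash
python3 -m creep '[{"dp":[0.001,0,0.001],"dr":[0,0,0]},{"dp":[0.001,0,0.002],"dr":[0,0,0]},{"dp":[0,0,0.003],"dr":[0,0,0]},{"dp":[-0.001,0,0.003],"dr":[0,0,0]},{"dp":[-0.002,0,0.003],"dr":[0,0,0]},{"dp":[-0.003,0,0.003],"dr":[0,0,0]},{"dp":[-0.003,0,0.003],"dr":[0,0,0]},{"dp":[-0.003,0,0.003],"dr":[0,0,0]}]'
python3 -c "
from h import *
st()
for n in ('side','top'):
  s=snap(n)
  for l in('edge','ridge','pin','lip','box'):
    for r in models.place_of(s,l)[:4]:
        if np.linalg.norm(np.array(r['location'])[:2]-[.565,.045])<.08: print(l,r['score'],box(r['location']))
"
```

```text
time_s: 9.57
eef_pos: [0.5793, 0.0399, 0.1053]
orientation: [[-0.923, 0.384, -0.007], [0.384, 0.923, 0.001], [0.007, -0.002, -1.0]]
wrist_force: [-15.0, 4.5, 16.6]
width: 0.0005
t 9.5667 corner rel pin(-48) mm 69.4 y -0.2 z 1.3 F box -15.55 -1.59 16.62
edge 0.6 [49.  -3.1 88.6]
edge 0.28 [ 1.3 -0.5  0. ]
ridge 0.92 [ 27.6  -2.3 102.6]
pin 0.88 [-27.1   3.3  87.7]
pin 0.75 [ 24.6  -2.  103.6]
lip 0.68 [36.5 -0.6 95.6]
box 0.81 [-1.3  1.   0.9]
```

It takes 15 N forward without moving, so it is at the end stop. I'll unload the press first, then the push, then rise.

```bash
python3 -m creep '[{"dp":[0,0,-0.002],"dr":[0,0,0]},{"dp":[0.001,0,-0.003],"dr":[0,0,0]},{"dp":[0.004,0,-0.004],"dr":[0,0,0]},{"dp":[0.007,0,-0.006],"dr":[0,0,0]},{"dp":[0.009,0,-0.01],"dr":[0,0,0]},{"dp":[0.01,0,-0.02],"dr":[0,0,0]},{"dp":[0.01,0,-0.04],"dr":[0,0,0]},{"dp":[0.01,0,-0.06],"dr":[0,0,0]}]'
python3 -m creep '[{"dp":[0.02,0,-0.03],"dr":[0,0,0]},{"dp":[0.05,0,-0.05],"dr":[0,0,0]},{"dp":[0.08,0,-0.07],"dr":[0,0,0]},{"dp":[0.11,0,-0.08],"dr":[0,0,0]},{"dp":[0.14,0,-0.08],"dr":[0,0,0]},{"dp":[0.15,0,-0.08],"dr":[0,0,0]},{"dp":[0.15,0,-0.08],"dr":[0,0,0]},{"dp":[0.15,0,-0.08],"dr":[0,0,0]}]'
python3 - <<'E'
from h import *
st();im=[]
for n,k in(('side',45),('top',35)):
    s=snap(n)
    for l in('edge','ridge','pin','lip','box','brush','vase','carousel'):
        for r in models.place_of(s,l)[:4]:
            q=np.array(r['location'])
            if l in('brush','vase','carousel'): print(n,l,r['score'],q.round(3))
            elif np.linalg.norm(q[:2]-[.565,.045])<.08: print(n,l,r['score'],box(q))
    c=proj(s,[.57,.045,.09]).astype(int);x0,y0=c-k
    im.append(cv2.resize(s['pixels'][y0:y0+2*k,x0:x0+2*k],(400,400),interpolation=cv2.INTER_CUBIC))
cv2.imwrite('pics/s5.png',np.hstack(im)[:,:,::-1])
E
```

```text
time_s: 10.83
eef_pos: [0.5741, 0.0416, 0.1659]
orientation: [[-0.923, 0.386, 0.0], [0.386, 0.923, -0.0], [-0.0, -0.0, -1.0]]
wrist_force: [0.7, 0.3, 0.2]
width: 0.0002
time_s: 11.5
eef_pos: [0.4365, 0.0996, 0.2458]
orientation: [[-0.923, 0.385, 0.003], [0.385, 0.923, -0.0], [-0.003, 0.001, -1.0]]
wrist_force: [0.9, -1.2, -0.3]
width: 0.0008
t 11.5 corner rel pin(-48) mm -85.4 y -0.1 z 141.8 F box 1.34 -0.79 -0.33
side edge 0.66 [47.6  0.4 91.6]
side ridge 0.81 [ 26.   -0.5 101.4]
side pin 0.64 [-23.5  -0.3  91.3]
side lip 0.76 [37.3  2.1 97.3]
side box 0.58 [-1.   1.4 -0.4]
side brush 0.66 [ 0.731  0.024 -0.002]
side vase 0.67 [ 0.48  -0.119  0.   ]
side vase 0.48 [0.6   0.031 0.098]
side carousel 0.86 [0.677 0.228 0.001]
top edge 0.92 [53.3  1.  94.7]
top ridge 0.8 [ 22.1   3.9 106. ]
top pin 0.82 [-21.7  -0.   88.3]
top lip 0.98 [ 36.7   0.3 100. ]
top lip 0.52 [-22.6  -3.2  90. ]
top box 0.71 [ 0.8  2.6 -1.1]
top brush 0.81 [ 0.732  0.023 -0.001]
top brush 0.56 [0.591 0.04  0.101]
top vase 0.72 [ 0.479 -0.121  0.003]
top vase 0.64 [ 0.733  0.023 -0.002]
top carousel 0.76 [ 0.673  0.224 -0.002]
```

View pics/s5.png

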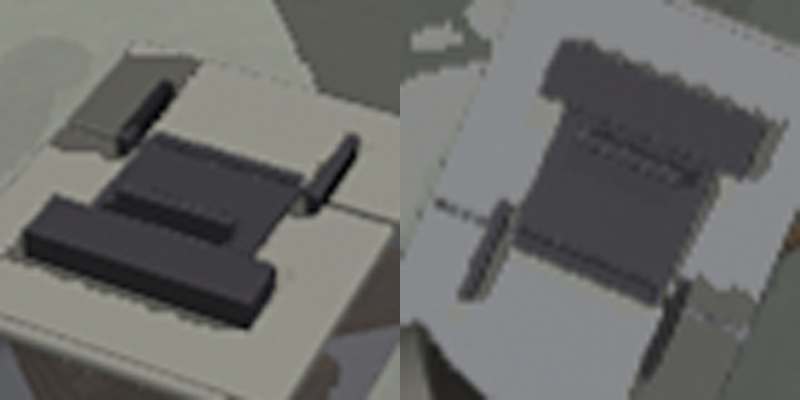

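The tab lies flat and tucked under the lip, with its ridge at (175,215) just in front of the lip at (150,260) in the side crop. Pin x is about -23 mm (-26 is full travel), and the hand is clear.

```bash
python3 -c "
from h import *
print(order.finish_job())"
```

```text
the job is handed in; nothing more can be done
None
```

The lid of the smaller white box is locked and the job is handed in at about 12 s. With the fingers closed, I pushed the tab over and pressed it flat. I then slid it under the lip and pushed it by the ridge to the end stop, where about 15 N no longer moved it.

**Last checks with the hand away:**
- **Tab:** it stays down by itself. The networks put the free edge at x 48 to 53 mm (49 expected when fully tucked). They put the pin at -22 to -24 mm (-26 expected), so the readings agree to within about 5 mm.
- **Surroundings:** the box, brush, vase and carousel were all within a few mm of where they started, which is the networks' own accuracy.

**Less clean points:**
- The first part of the slide was carried mostly by friction under the fingertip rather than by the ridge.
- Pressing force rose to about 17 N for a moment, more than the light touch I aimed for.
- Just before the last push the downward press was briefly lost, when the tab was already under the lip. I pressed again before finishing.

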